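# Turn the paint row round for the seat opposite

### The arm

A 7-joint arm with a two-finger parallel gripper is mounted at the origin on the work surface. World frame = base frame: x ahead of the robot, y to its left, z up, the work surface at z = 0. Lengths are in m, angles in rad, forces in N, time in s.
With the tool pointing down it reaches from about 0.4 to 0.85 m from the base axis. Payload 10.4 kg.
Tool frame: the origin (TCP) lies on the centre line of the jaws, within the pads' length; the fingertips stand 14 mm ahead of it and the grasp point (between the pads) lies 5 mm behind it (manip.tip_reach is the distance from the TCP to the fingertips, in m); z points along the fingers, y is the line along which they close (so a half turn about z gives the same grasp; the last joint's range is limited). The gripper opens to 85 mm and grips with 20 to 120 N. Pads are 22 mm wide; open, the fingers measure 114 mm over their backs; the gripper's body (76 mm by 85 mm) begins 54 mm behind the grasp point. The pads swing forward as they close: fully open they stand 13 mm farther back than shut.
Start: joints at [-1.26, 0.332, -0.065, 1.46, 0.022, 1.35, -0.088], TCP at [0.205, 0.591, 0.245] pointing down, gripper open.
Joint ranges: [-2.6, 2.6], [-0.5, 2.12], [-1.47, 1.34], [0.16, 2.42], [-1.27, 4.41], [0.06, 2.06], [-2.6, 2.6]. Speed limits (rad/s): [2.22, 2.22, 2.79, 2.79, 3.14, 3.14, 3.14].

### API

Orientations are given as a unit quaternion [x, y, z, w].
In Python, from workcell import manip gives the robot as it stands.
- The arm moves only by the shell command python3 -m pendant 'ROWS' [FORCE]. ROWS is JSON, a list of rows, each a list of 7 numbers: the shift along the tool's x, y, z in units of 50 mm (1.0 is 50 mm), then the turn, a rotation vector about the tool's x, y, z in units of 8 degrees (1.0 is 8 degrees), then the opening, from -1 (shut) to 1 (fully open), so that 0 is half open. In form: [[dx, dy, dz, ax, ay, az, jaw], ...]. A call has exactly 10 rows; each row is the pose to reach, as a shift and turn from the pose commanded when the call began, along the tool's axes at that moment; what a row does not reach only later rows make up. A row lasts 1/8 s, in which the tool goes at most 62.5 mm and 10.7 degrees, less where a joint would pass 70% of its speed; a pose out of reach is approached as far as the arm can. A call with a gripper value outside its range is refused whole. The fingers move at their own pace and stop on an object; FORCE is the grip in N (left out, the last holds). Time passes only in rows, so rows that repeat a pose let the fingers close, or fill a call up. It gives the time, the measured TCP pose, the force, the opening and the grip force at its end, in the units of the state.
- manip.get_obs(): the state, without advancing time (a new reading comes with each control period).
- manip.camera(name): name is "side" or "top"; returns (picture, depth): 420x560x3 uint8, red, green, blue; 420x560 float32, m along the optical axis (not along the pixel's ray), 0 where there is no reading.
- manip.get_calibration(name): a dict with "fx", "fy", "cx", "cy" (pixels), "xyz" and "orientation" of the camera in the world. Camera axes: x right, y up, looking along -z (the intrinsics and any distortion apply to the point x, -y, -z); pixel columns grow to the right and rows downward; lengths in m; the calibration is good to about 2 mm. A picture is of the moment at which its call begins. get_calibration takes no time and is no camera call.
- manip.hand_in(): hands the job in; it is judged then, once.
Trained networks look in the newest picture that a camera, given by its name, has taken for a name from the list of things; names that differ only in an ending like _2 or _b are one class to them, and where a whole thing is asked for, a point or a joint stands for the part that bears it (a point fixed in the world has none). Each returns a list of dicts, best first, with "p" (0 to 1); they miss things now and then, are a little off and sometimes report something else, mostly with a low value. They report only what shows in the picture. A call takes as long as a camera call. They do not tell look-alikes from the thing itself.
- manip.find_in(thing, camera): "box" ([left, top, right, bottom] in pixels, round what is visible of it).
- manip.trace(thing, camera): "pixels" (420x560 bool, what is visible of it) and "box" ([left, top, right, bottom] in pixels, round what is visible of it).
- manip.tip_of(thing, camera): "pixel" ([column, row] in pixels: a listed point, or the origin of a listed thing).
The state is a dict: "clock": time; "joint_pos": joint angles; "joint_velocities": joint speeds; "tau": joint torques, N m; "position": TCP position; "ee_rot": TCP orientation; "ft_force": force on the tool from outside, world axes, zero at the start; "torque": the same for the moment, N m; "grip_width": opening from 0.0 (shut) to 1.0 (fully open); "grasp_force": force on a finger pad.
Only numpy, scipy, OpenCV 4.12 (cv2) and the standard library are available. Lean on these libraries where they do the work, as an engineer would, in place of code of your own. Each camera call takes 0.05 s, during which the arm holds its last target. There are 200 camera calls.

### The job

Move the four paint bottles from the wooden storage rack into the empty grey rack, one to a pocket, in reversed order, so that a model maker seated opposite reads the row as it was: the bottle at the left end of the wooden rack goes to the right end of the grey rack, the second from the left to the second from the right, and so on. Stand each one upright on the pocket's floor and let it go, tip none over, and leave the glue bottle and the scissors where they are.

Things in the scene. Friction and masses are not known exactly. Their poses are not given: they have to be found in the camera images.
- store_rack: Pale wooden rack, fixed, where the bottles start: one row of four open pockets, 60 x 253 mm, 24 mm high, floor 6 mm thick, plus a 30 mm wide, 10 mm high ledge on its front (-x) side for the chips. Origin: under the centre of the pocket row, at table height; y along the row. Pocket centres at x = 0, y = -93, -31, 31, 93 mm. Yaw within 0.3 rad, so +y is the left end seen from the robot.
- bench_rack: Grey plastic rack, fixed, empty at the start: the same row of four pockets without the ledge (60 x 253 mm, 24 mm high, floor 6 mm thick, pockets 50 x 57 mm inside). Origin: under its centre, at table height; y along the row. Pocket centres at x = 0, y = -93, -31, 31, 93 mm. Yaw within 0.3 rad, +y is the left end seen from the robot. It may lie left or right of the wooden rack.
- red_bottle: Closed paint bottle: white round body 34 mm in diameter and straight up to 70 mm, with a red band near its foot and a red cap 23 mm in diameter on top; 100 mm tall in all, about 70 g. Stands upright in a pocket of the wooden rack at the start, foot 6 mm above the table. Origin: centre of its underside, z up its axis.
- yellow_bottle: Closed paint bottle: white round body 34 mm in diameter and straight up to 70 mm, with a yellow band near its foot and a yellow cap 23 mm in diameter on top; 100 mm tall in all, about 70 g. Stands upright in a pocket of the wooden rack at the start, foot 6 mm above the table. Origin: centre of its underside, z up its axis.
- green_bottle: Closed paint bottle: white round body 34 mm in diameter and straight up to 70 mm, with a green band near its foot and a green cap 23 mm in diameter on top; 100 mm tall in all, about 70 g. Stands upright in a pocket of the wooden rack at the start, foot 6 mm above the table. Origin: centre of its underside, z up its axis.
- blue_bottle: Closed paint bottle: white round body 34 mm in diameter and straight up to 70 mm, with a blue band near its foot and a blue cap 23 mm in diameter on top; 100 mm tall in all, about 70 g. Stands upright in a pocket of the wooden rack at the start, foot 6 mm above the table. Origin: centre of its underside, z up its axis.
- red_chip: Red colour chip, 22 x 40 x 3 mm, fixed on the wooden rack's front ledge, in front of the pocket in which the red bottle stands at the start. It stays there and so records that bottle's place. Origin: centre of its underside, 45 mm in front (-x of the rack) of the pocket's centre.
- yellow_chip: Yellow colour chip, 22 x 40 x 3 mm, fixed on the wooden rack's front ledge, in front of the pocket in which the yellow bottle stands at the start. It stays there and so records that bottle's place. Origin: centre of its underside, 45 mm in front (-x of the rack) of the pocket's centre.
- green_chip: Green colour chip, 22 x 40 x 3 mm, fixed on the wooden rack's front ledge, in front of the pocket in which the green bottle stands at the start. It stays there and so records that bottle's place. Origin: centre of its underside, 45 mm in front (-x of the rack) of the pocket's centre.
- blue_chip: Blue colour chip, 22 x 40 x 3 mm, fixed on the wooden rack's front ledge, in front of the pocket in which the blue bottle stands at the start. It stays there and so records that bottle's place. Origin: centre of its underside, 45 mm in front (-x of the rack) of the pocket's centre.
- glue: Bystander: clear glue bottle with a white pointed nozzle, 44 mm in diameter, 147 mm tall, standing beyond the racks. Origin: centre of its underside.
- scissors: Bystander: scissors with black handles lying flat on the table beyond the racks, about 210 mm long, 80 mm wide over the handles, 10 mm thick. Origin: on the table, about the middle; x points to the blade tip.
Not all that is in view belongs to the job. What is shaped like the yellow_bottle but orange or purple is not meant.

How it is judged:
By the outcome, as a careful person would: the job done as asked, in the order asked, and still so for the second after the job is handed in, with the robot touching nothing.
It also fails if it takes over 125 s, if anything falls off the work surface, if the arm or the gripper's body presses on something with over 40 N, if the wrist force passes 120 N, or if a joint passes its speed limit or range.

## Working session

There is one attempt and no reset: what is moved stays moved. The work goes in short steps, Python scripts to look and compute and a shell command to move; the robot and the scene stay as the last step left them, time stands still between calls to the robot, and variables do not carry over. Pictures are saved under pics/ and viewed, at most 14 in all, crops included, and the job is handed in when it is done.

```bash
mkdir -p pics; ls; python3 - <<'E'
from workcell import manip
import cv2
for n in("side","top"):
    p,d=manip.camera(n); cv2.imwrite(f"pics/{n}0.png",cv2.cvtColor(p,cv2.COLOR_RGB2BGR)); print(manip.get_calibration(n),(d>0).mean())
print(manip.get_obs(),manip.tip_reach)
E
```

```text
pics
{'fx': 380.27781182447063, 'fy': 380.27781182447063, 'cx': 274.86181260649363, 'cy': 207.6962496358335, 'xyz': array([ 0.41282483, -0.41554512,  0.59211051]), 'orientation': array([ 0.34354639, -0.08842541, -0.20847002,  0.91142585])} 0.9960459183673469
{'fx': 465.70821106785013, 'fy': 465.70821106785013, 'cx': 281.9214741148455, 'cy': 210.10501954912576, 'xyz': array([0.46031935, 0.00885843, 0.97998969]), 'orientation': array([-0.04556274,  0.06710433,  0.70916351, -0.70036288])} 0.9960799319727891
{'clock': 0.1, 'joint_pos': array([-1.25962409,  0.33282484, -0.06469494,  1.46085952,  0.02158862,
        1.34988023, -0.08848923]), 'joint_velocities': array([-1.55401371e-04, -3.61898483e-04, -6.63359023e-04, -9.38877536e-04,
        7.89227213e-04,  4.78185133e-05,  8.03627354e-04]), 'tau': array([ 7.79696365e-04, -6.26747060e+01,  4.84167715e-02, -3.92427099e+01,
        1.62995554e-02,  6.98580159e-03,  5.40227276e-06]), 'position': array([0.2046543 , 0.59021173, 0.24458431]), 'ee_rot': array([ 1.66101290e-01,  9.86108490e-01, -6.33172778e-04, -8.27136697e-05]), 'ft_force': array([ 0.78199148,  0.46764616, -0.54697181]), 'torque': array([0.04657386, 0.01170853, 0.00057365]), 'grasp_force': 0.0, 'grip_width': 1.0017768730319463} 0.014
```

View pics/top0.png

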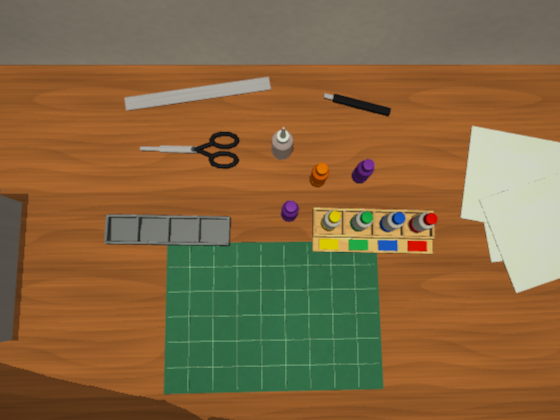

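View pics/side0.png

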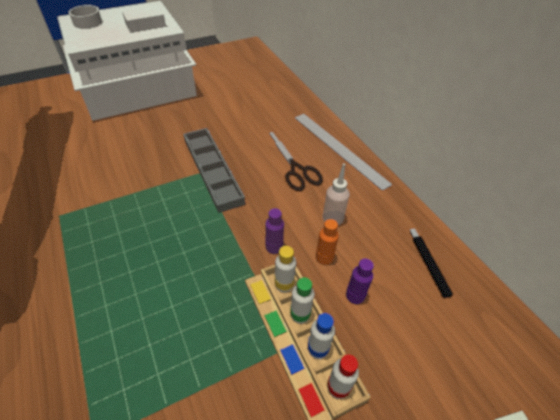

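The top view shows the grey rack on the left (cols 105–230, row 230) and the wooden rack on the right (cols 313–434). The bottles in it, left to right, are yellow (334,217), green (364,220), blue (395,221) and red (428,220). The orange and purple look-alikes stand at (320,173), (365,168) and (290,210).

```bash
cat > h.py <<'E'
import numpy as np,cv2
from scipy.spatial.transform import Rotation as R
from workcell import manip
def cal(n):
    c=manip.get_calibration(n); return c,R.from_quat(c["orientation"]).as_matrix()
def ray(n,uv):
    c,M=cal(n); v=M@np.array([(uv[0]-c["cx"])/c["fx"],-(uv[1]-c["cy"])/c["fy"],-1.]); return c["xyz"],v
def tri(a,b):
    (p,u),(q,w)=ray("top",a),ray("side",b)
    s=np.linalg.lstsq(np.c_[u,-w],q-p,rcond=None)[0]; A=p+s[0]*u; B=q+s[1]*w
    return (A+B)/2,np.linalg.norm(A-B)
def cloud(n,d):
    c,M=cal(n); v,u=np.indices(d.shape)
    P=np.stack([(u-c["cx"])/c["fx"]*d,-(v-c["cy"])/c["fy"]*d,-d],-1); return P@M.T+c["xyz"]
E
python3 - <<'E'
from h import *
np.set_printoptions(precision=4,suppress=True)
pc={}
for n in("top","side"): pc[n]=cloud(n,manip.camera(n)[1])
print("tablez",[np.median(pc["top"][300:380,200:350,2])])
for t in["store_rack","bench_rack","yellow_chip","green_chip","blue_chip","red_chip","yellow_bottle","green_bottle","blue_bottle","red_bottle","glue"]:
    r={n:manip.tip_of(t,n) for n in pc}
    if all(r.values()):
        x=[r[n][0]["pixel"] for n in("top","side")]; P,e=tri(*x); print(t,P,"gap %.4f"%e,[np.round(v) for v in x],[round(r[n][0]["p"],2) for n in pc])
    else: print(t,r)
    if "bottle" in t or "rack" in t:
      for n in pc:
        m=manip.trace(t,n)
        if not m: continue
        Q=pc[n][m[0]["pixels"]]
        if "bottle" in t:
            k=Q[Q[:,2]>np.percentile(Q[:,2],97)-.006]; print("   ",n,m[0]["box"],"captop",(k.min(0)+k.max(0))/2,k.mean(0),len(k))
        else:
            k=Q[(Q[:,2]>.017)&(Q[:,2]<.03)]; (c,s,a)=cv2.minAreaRect(k[:,:2].astype(np.float32)); print("   ",n,c,s,a,np.median(k[:,2]),len(k))
E
```

```text
tablez [np.float64(0.0018881195952953345)]
store_rack [ 0.58   -0.2144  0.015 ] gap 0.0033 [array([374., 225.]), array([306., 330.])] [0.94, 0.67]
    top (0.5726017355918884, -0.21074643731117249) (0.25217318534851074, 0.08463757485151291) 87.953125 0.0245150704537217 842
    side (0.5832035541534424, -0.21265476942062378) (0.2533436119556427, 0.06095387786626816) 88.06840515136719 0.023109702816230426 1448
bench_rack [ 0.5762  0.2192 -0.0136] gap 0.0053 [array([169., 230.]), array([211., 173.])] [0.55, 0.58]
    top (0.5757034420967102, 0.21590906381607056) (0.2539500296115875, 0.060433756560087204) 88.4776840209961 0.024491288556585666 1075
    side (0.574760913848877, 0.21481487154960632) (0.25739389657974243, 0.059984609484672546) 88.39463806152344 0.022791437799303316 850
yellow_chip [ 0.5443 -0.111  -0.006 ] gap 0.0035 [array([324., 244.]), array([258., 293.])] [0.46, 0.7]
green_chip [ 0.5425 -0.1819  0.0158] gap 0.0013 [array([359., 244.]), array([276., 322.])] [0.76, 0.79]
blue_chip [ 0.5428 -0.2444 -0.0031] gap 0.0057 [array([386., 245.]), array([296., 361.])] [0.76, 0.96]

[... 697 characters left out ...]
'top': [{'pixel': [386.4, 225.0], 'p': 0.95}, {'pixel': [355.8, 222.3], 'p': 0.73}], 'side': []}
    top [379.9, 211.2, 406.5, 233.4] captop [ 0.5268 -0.1218  0.5418] [ 0.5799 -0.2341  0.1316] 106
    side [305.1, 312.6, 336.1, 359.4] captop [ 0.5031 -0.3245  0.3463] [ 0.5807 -0.2457  0.1071] 221
red_bottle [ 0.5805 -0.3063  0.019 ] gap 0.0011 [array([418., 225.]), array([339., 384.])] [0.75, 0.62]
    top [409.6, 214.1, 436.2, 236.0] captop [ 0.5263 -0.152   0.5416] [ 0.5778 -0.2937  0.1316] 105
    side [327.7, 353.6, 359.2, 398.8] captop [ 0.5011 -0.3551  0.3462] [ 0.5752 -0.309   0.1161] 263
glue [ 0.7499 -0.0227  0.0022] gap 0.0097 [array([282., 148.]), array([331., 217.])] [0.74, 0.96]
```

```bash
python3 - <<'E'
from h import *
np.set_printoptions(precision=4,suppress=True)
C=np.array([.583,-.2115]);u=np.array([.035,.999])
for n in("top","side"):
    p,d=manip.camera(n); X=cloud(n,d); hsv=cv2.cvtColor(p,cv2.COLOR_RGB2HSV)
    for y in(.093,.031,-.031,-.093):
        e=C+y*u; m=(np.hypot(X[...,0]-e[0],X[...,1]-e[1])<.028)&(X[...,2]>.1)&(X[...,2]<.113)
        k=X[m]; print(n,y,"exp",e,"cap",(np.percentile(k,3,0)+np.percentile(k,97,0))/2,np.ptp(k[:,:2],axis=0),np.median(k[:,2]),"hue",np.median(hsv[m],axis=0),m.sum())
o=manip.get_obs(); print(R.from_quat(o["ee_rot"]).as_matrix())
E
```

```text
top 0.093 exp [ 0.5863 -0.1186] cap [ 0.5876 -0.1179  0.1057] [0.0215 0.0221] 0.10663899516666009 hue [ 27. 255. 214.] 114
top 0.031 exp [ 0.5841 -0.1805] cap [ 0.5857 -0.1798  0.1059] [0.0216 0.0216] 0.10665252660092506 hue [ 68. 215. 160.] 112
top -0.031 exp [ 0.5819 -0.2425] cap [ 0.5832 -0.2414  0.1059] [0.022  0.0221] 0.10661983613666948 hue [108. 224. 180.] 114
top -0.093 exp [ 0.5797 -0.3044] cap [ 0.5809 -0.3034  0.1055] [0.0216 0.0222] 0.10669489088791301 hue [  2. 255. 207.] 116
side 0.093 exp [ 0.5863 -0.1186] cap [ 0.5857 -0.1209  0.1042] [0.0215 0.0209] 0.10511232159008194 hue [ 23.5 185.  209. ] 156
side 0.031 exp [ 0.5841 -0.1805] cap [ 0.5841 -0.1827  0.1043] [0.0216 0.0231] 0.10534567470583342 hue [ 65. 154. 149.] 184
side -0.031 exp [ 0.5819 -0.2425] cap [ 0.5818 -0.2444  0.1043] [0.0224 0.022 ] 0.10519549497082736 hue [110. 195. 167.] 219
side -0.093 exp [ 0.5797 -0.3044] cap [ 0.5795 -0.3063  0.1041] [0.0219 0.0222] 0.1052869025129447 hue [  1. 209. 190.] 273
[[-0.9448  0.3276 -0.    ]
 [ 0.3276  0.9448  0.0001]
 [ 0.      0.0001 -1.    ]]
```

```bash
python3 -m pendant '[[-5.9,-5.4,0,0,0,9.1,0.4],[-5.9,-5.4,0,0,0,9.1,0.4],[-5.9,-5.4,0,0,0,9.1,0.4],[-5.9,-5.4,0,0,0,9.1,0.4],[-5.9,-5.4,0,0,0,9.1,0.4],[-5.9,-5.4,0,0,0,9.1,0.4],[-5.9,-5.4,0,0,0,9.1,0.4],[-5.9,-5.4,0,0,0,9.1,0.4],[-5.9,-5.4,0,0,0,9.1,0.4],[-5.9,-5.4,0,0,0,9.1,0.4]]' 40
cat > go.py <<'E'
import sys
from h import *
o=manip.get_obs(); M=R.from_quat(o["ee_rot"]).as_matrix(); t=np.array(eval(sys.argv[1]))
yaw=np.degrees(np.arctan2(M[1,1],M[0,1])); print("tilt",np.round(M[:2,2],4),"yaw y",round(yaw,2),"dunits",np.round(M.T@(t-o["position"])/.05,2),"az",round((yaw+1.8)/8,3),"q",np.round(o["joint_pos"],2),round(o["grip_width"],3))
E
python3 go.py '[.587,-.119,.2]'
```

```text
clock: 3.25
position: [0.3944, 0.2399, 0.2452]
ee_rot: [0.718, 0.696, -0.0, -0.0]
ft_force: [-0.8, 0.6, 1.1]
grip_width: 0.699
grasp_force: 0.0
tilt [-0.0001  0.    ] yaw y -1.73 dunits [-7.06  4.07  0.9 ] az 0.008 q [-0.92 -0.04  0.27  1.88  0.01  1.3  -0.68] 0.699
```

```bash
python3 -m pendant '[[-7.06,4.07,0.9,0,0,0,0.4],[-7.06,4.07,0.9,0,0,0,0.4],[-7.06,4.07,0.9,0,0,0,0.4],[-7.06,4.07,0.9,0,0,0,0.4],[-7.06,4.07,0.9,0,0,0,0.4],[-7.06,4.07,0.9,0,0,0,0.4],[-7.06,4.07,0.9,0,0,0,0.4],[-7.06,4.07,0.9,0,0,0,0.4],[-7.06,4.07,0.9,0,0,0,0.4],[-7.06,4.07,0.9,0,0,0,0.4]]'
python3 go.py '[.587,-.119,.060]'
python3 - <<'E'
from h import *
for n in("side",):
    p,d=manip.camera(n); cv2.imwrite(f"pics/{n}1.png",cv2.cvtColor(p,cv2.COLOR_RGB2BGR))
E
```

```text
clock: 4.5
position: [0.5866, -0.1191, 0.2004]
ee_rot: [0.718, 0.696, 0.0, -0.0]
ft_force: [0.6, -0.5, 0.3]
grip_width: 0.698
grasp_force: 0.0
tilt [0.0002 0.0009] yaw y -1.77 dunits [-0.    0.01  2.81] az 0.003 q [-0.4   0.34  0.66  1.63 -0.22  1.25  0.27] 0.698
```

View pics/side1.png

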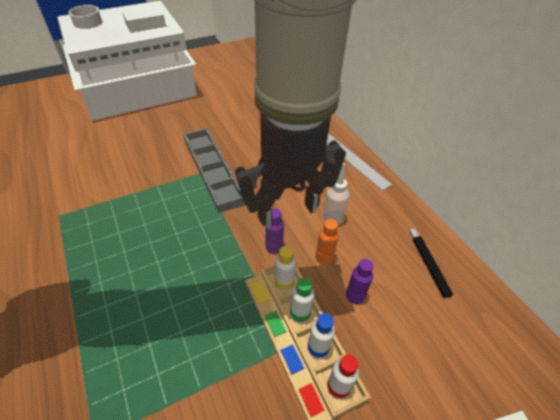

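```bash
python3 -m pendant '[[0,0,0.6,0,0,0,0.4],[0,0,1.2,0,0,0,0.4],[0,0,1.8,0,0,0,0.4],[0,0,2.3,0,0,0,0.4],[0,0,2.6,0,0,0,0.4],[0,0,2.8,0,0,0,0.4],[0,0,2.8,0,0,0,-0.6],[0,0,2.8,0,0,0,-0.6],[0,0,2.8,0,0,0,-0.6],[0,0,2.8,0,0,0,-0.6]]' 40
python3 go.py '[.587,-.119,.205]'
```

```text
clock: 5.8
position: [0.587, -0.1209, 0.061]
ee_rot: [0.719, 0.695, 0.0, 0.0]
ft_force: [-0.5, -0.3, 3.4]
grip_width: 0.386
grasp_force: 40.1
tilt [0.0012 0.0001] yaw y -1.93 dunits [ 0.04  0.   -2.88] az -0.016 q [-0.34  0.5   0.6   1.75 -0.33  0.99  0.34] 0.386
```

```bash
python3 -m pendant '[[0,0,-0.5,0,0,0,-0.6],[0,0,-1.3,0,0,0,-0.6],[0,0,-2.1,0,0,0,-0.6],[0,0,-2.8,0,0,0,-0.6],[0.6,-0.05,-2.8,0,0,0,-0.6],[1.5,-0.14,-2.8,0,0,0,-0.6],[2.5,-0.23,-2.8,0,0,0,-0.6],[3.5,-0.32,-2.8,0,0,0,-0.6],[4.3,-0.39,-2.8,0,0,0,-0.6],[4.85,-0.44,-2.8,0,0,0,-0.6]]'
python3 go.py '[.573,.1225,.061]'
```

```text
clock: 7.05
position: [0.5722, 0.1246, 0.2002]
ee_rot: [0.718, 0.696, 0.0, -0.0]
ft_force: [1.3, -0.1, -0.7]
grip_width: 0.382
grasp_force: 39.9
tilt [-0.0003  0.0006] yaw y -1.81 dunits [-0.04  0.02  2.78] az -0.001 q [-0.75  0.3   0.55  1.66 -0.16  1.24 -0.19] 0.382
```

```bash
python3 -m pendant '[[-0.04,0.02,0.6,0,0,0,-0.6],[-0.04,0.02,1.3,0,0,0,-0.6],[-0.04,0.02,2.0,0,0,0,-0.6],[-0.04,0.02,2.5,0,0,0,-0.6],[-0.04,0.02,2.7,0,0,0,-0.6],[-0.04,0.02,2.78,0,0,0,-0.6],[-0.04,0.02,2.78,0,0,0,-0.6],[-0.04,0.02,2.78,0,0,0,-0.2],[-0.04,0.02,2.78,0,0,0,0.4],[-0.04,0.02,2.78,0,0,0,0.4]]'
python3 go.py '[.573,.1225,.2]'
```

```text
clock: 8.3
position: [0.5738, 0.1203, 0.0616]
ee_rot: [0.719, 0.695, 0.0, 0.0]
ft_force: [0.4, 1.4, 0.6]
grip_width: 0.7
grasp_force: 0.0
tilt [0.0005 0.0003] yaw y -1.92 dunits [ 0.04 -0.02 -2.77] az -0.015 q [-0.7   0.45  0.51  1.78 -0.26  0.97 -0.12] 0.7
```

```bash
python3 -m pendant '[[0,0,-0.5,0,0,0,0.4],[0,0,-1.4,0,0,0,0.4],[0,0,-2.3,0,0,0,0.4],[0,0,-2.8,0,0,0,0.4],[-1.2,0.09,-2.8,0,0,0,0.4],[-2.4,0.18,-2.8,0,0,0,0.4],[-3.5,0.26,-2.8,0,0,0,0.4],[-4.6,0.34,-2.8,0,0,0,0.4],[-5.5,0.4,-2.8,0,0,0,0.4],[-6.06,0.44,-2.8,0,0,0,0.4]]'
python3 go.py '[.585,-.181,.061]'
cat > look.py <<'E'
import sys
from h import *
np.set_printoptions(precision=4,suppress=True)
C=np.array([.5753,.2155]);u=np.array([.027,.9996])
p,d=manip.camera("top"); X=cloud("top",d); cv2.imwrite(f"pics/{sys.argv[1]}.png",cv2.cvtColor(p,cv2.COLOR_RGB2BGR)); hsv=cv2.cvtColor(p,cv2.COLOR_RGB2HSV)
for y in(-.093,-.031,.031,.093):
    e=C+y*u; m=(np.hypot(X[...,0]-e[0],X[...,1]-e[1])<.028)&(X[...,2]>.098)&(X[...,2]<.12)
    if m.sum()>20: k=X[m]; print(y,"exp",e,"cap",(np.percentile(k,3,0)+np.percentile(k,97,0))/2,np.median(k[:,2]),"hue",np.median(hsv[m],axis=0),m.sum())
E
python3 look.py top2
```

```text
clock: 9.55
position: [0.5849, -0.1863, 0.2016]
ee_rot: [0.72, 0.694, -0.0, 0.0]
ft_force: [0.6, 0.0, -0.1]
grip_width: 0.7
grasp_force: 0.0
tilt [ 0.0003 -0.0006] yaw y -2.08 dunits [ 0.11 -0.    2.81] az -0.035 q [-0.3   0.39  0.69  1.58 -0.26  1.26  0.39] 0.7
-0.093 exp [0.5728 0.1225] cap [0.5738 0.122  0.1059] 0.10674726838133819 hue [ 27. 255. 217.] 117
```

View pics/top2.png

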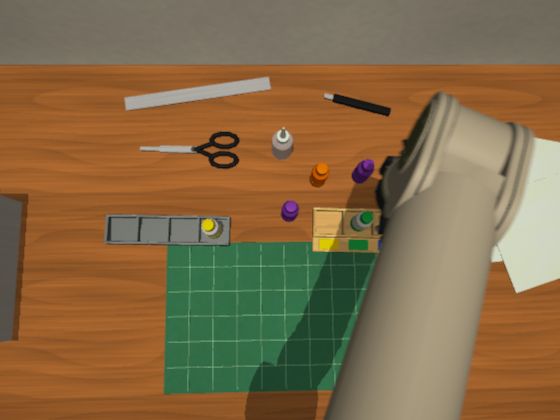

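The yellow bottle stands upright in the right-end pocket of the grey rack (208,228), and its cap height is as it was before. Next is green.

```bash
python3 go.py '[.585,-.181,.061]'; python3 -m pendant '[[0,0,0.6,0,0,0,0.4],[0,0,1.2,0,0,0,0.4],[0,0,1.8,0,0,0,0.4],[0,0,2.3,0,0,0,0.4],[0,0,2.6,0,0,0,0.4],[0,0,2.78,0,0,0,0.4],[0,0,2.78,0,0,0,-0.6],[0,0,2.78,0,0,0,-0.6],[0,0,2.78,0,0,0,-0.6],[0,0,2.78,0,0,0,-0.6]]' 40
python3 go.py '[.585,-.181,.061]'
```

```text
tilt [ 0.0003 -0.0025] yaw y -2.25 dunits [0.18 0.01 2.81] az -0.056 q [-0.3   0.39  0.69  1.58 -0.26  1.26  0.4 ] 0.7
clock: 10.85
position: [0.5859, -0.1835, 0.063]
ee_rot: [0.719, 0.695, 0.0, 0.0]
ft_force: [-1.1, 0.4, 5.6]
grip_width: 0.386
grasp_force: 40.1
tilt [ 0.0013 -0.0001] yaw y -1.93 dunits [ 0.05 -0.02  0.04] az -0.016 q [-0.25  0.53  0.62  1.71 -0.36  1.01  0.46] 0.386
```

```bash
python3 -m pendant '[[0,0,-0.5,0,0,0,-0.6],[0,0,-1.3,0,0,0,-0.6],[0,0,-2.1,0,0,0,-0.6],[0.1,0,-2.8,0,0,0,-0.6],[0.8,-0.05,-2.8,0,0,0,-0.6],[1.7,-0.1,-2.8,0,0,0,-0.6],[2.7,-0.16,-2.8,0,0,0,-0.6],[3.7,-0.23,-2.8,0,0,0,-0.6],[4.7,-0.29,-2.8,0,0,0,-0.6],[5.7,-0.35,-2.8,0,0,0,-0.6]]'
python3 -m pendant '[[0.8,-0.05,0,0,0,0,-0.6],[1.4,-0.09,0,0,0,0,-0.6],[1.6,-0.1,0,0,0,0,-0.6],[1.6,-0.1,0.5,0,0,0,-0.6],[1.6,-0.1,1.1,0,0,0,-0.6],[1.6,-0.1,1.7,0,0,0,-0.6],[1.6,-0.1,2.2,0,0,0,-0.6],[1.6,-0.1,2.5,0,0,0,-0.6],[1.6,-0.1,2.5,0,0,0,-0.6],[1.6,-0.1,2.5,0,0,0,-0.6]]'
python3 go.py '[.5745,.183,.063]'
```

```text
clock: 12.1
position: [0.5772, 0.1037, 0.2025]
ee_rot: [0.719, 0.695, 0.0, -0.0]
ft_force: [0.5, 0.3, -0.5]
grip_width: 0.383
grasp_force: 39.8
clock: 13.35
position: [0.5759, 0.1821, 0.0784]
ee_rot: [0.719, 0.695, 0.001, 0.0]
ft_force: [0.6, -0.7, -0.7]
grip_width: 0.385
grasp_force: 39.8
tilt [0.0014 0.0006] yaw y -1.95 dunits [ 0.02 -0.03  0.31] az -0.019 q [-0.78  0.47  0.51  1.72 -0.26  1.02 -0.22] 0.385
```

```bash
python3 -m pendant '[[0,0,0.15,0,0,0,-0.6],[0,0,0.3,0,0,0,-0.6],[0,0,0.3,0,0,0,-0.6],[0,0,0.3,0,0,0,-0.2],[0,0,0.3,0,0,0,0.4],[0,0,0.3,0,0,0,0.4],[0,0,0.3,0,0,0,0.4],[0,0,-0.5,0,0,0,0.4],[0,0,-1.5,0,0,0,0.4],[0,0,-2.5,0,0,0,0.4]]'
python3 go.py '[.5825,-.242,.2]'
```

```text
clock: 14.6
position: [0.575, 0.182, 0.2038]
ee_rot: [0.719, 0.695, -0.0, -0.0]
ft_force: [0.7, 0.4, -0.3]
grip_width: 0.702
grasp_force: 0.0
tilt [-0.0002 -0.0001] yaw y -1.93 dunits [-8.47  0.44  0.08] az -0.017 q [-0.83  0.34  0.55  1.61 -0.18  1.25 -0.27] 0.702
```

```bash
python3 -m pendant '[[-0.7,0.04,0,0,0,0,0.4],[-1.6,0.08,0,0,0,0,0.4],[-2.6,0.13,0,0,0,0,0.4],[-3.6,0.18,0,0,0,0,0.4],[-4.6,0.23,0,0,0,0,0.4],[-5.6,0.28,0,0,0,0,0.4],[-6.6,0.34,0,0,0,0,0.4],[-7.6,0.39,0,0,0,0,0.4],[-8.2,0.43,0,0,0,0,0.4],[-8.47,0.44,0,0,0,0,0.4]]'
python3 go.py '[.5825,-.242,.061]'; python3 look.py top3
```

```text
clock: 15.85
position: [0.5824, -0.2438, 0.2022]
ee_rot: [0.72, 0.694, -0.0, 0.0]
ft_force: [-0.1, 1.0, 0.1]
grip_width: 0.699
grasp_force: 0.0
tilt [-0.0004 -0.0005] yaw y -2.07 dunits [0.04 0.   2.82] az -0.033 q [-0.21  0.44  0.72  1.53 -0.29  1.28  0.51] 0.699
-0.093 exp [0.5728 0.1225] cap [0.5737 0.1224 0.1061] 0.10639428422229436 hue [ 27. 255. 224.] 119
-0.031 exp [0.5745 0.1845] cap [0.5749 0.1852 0.1063] 0.10691691991314817 hue [ 68. 208. 173.] 120
```

Yellow and green are both upright and on their pocket floors. Next is blue.

```bash
python3 -m pendant '[[0.02,0,0.6,0,0,0,0.4],[0.02,0,1.2,0,0,0,0.4],[0.02,0,1.8,0,0,0,0.4],[0.02,0,2.3,0,0,0,0.4],[0.02,0,2.6,0,0,0,0.4],[0.02,0,2.82,0,0,0,0.4],[0.02,0,2.82,0,0,0,-0.6],[0.02,0,2.82,0,0,0,-0.6],[0.02,0,2.82,0,0,0,-0.6],[0.02,0,2.82,0,0,0,-0.6]]' 40
python3 go.py '[.576,.2465,.061]'
```

```text
clock: 17.15
position: [0.5834, -0.2409, 0.0619]
ee_rot: [0.719, 0.695, 0.0, 0.0]
ft_force: [-0.1, -0.4, 3.3]
grip_width: 0.38
grasp_force: 40.1
tilt [ 0.0011 -0.0001] yaw y -1.92 dunits [ 9.74 -0.48  0.02] az -0.016 q [-0.17  0.58  0.65  1.66 -0.39  1.03  0.57] 0.38
```

```bash
python3 -m pendant '[[0,0,-0.5,0,0,0,-0.6],[0,0,-1.3,0,0,0,-0.6],[0,0,-2.1,0,0,0,-0.6],[0.1,0,-2.8,0,0,0,-0.6],[0.8,-0.04,-2.8,0,0,0,-0.6],[1.7,-0.08,-2.8,0,0,0,-0.6],[2.7,-0.13,-2.8,0,0,0,-0.6],[3.7,-0.18,-2.8,0,0,0,-0.6],[4.7,-0.23,-2.8,0,0,0,-0.6],[5.7,-0.28,-2.8,0,0,0,-0.6]]'
python3 -m pendant '[[0.9,-0.04,0,0,0,0,-0.6],[1.9,-0.09,0,0,0,0,-0.6],[2.9,-0.14,0,0,0,0,-0.6],[3.7,-0.19,0,0,0,0,-0.6],[4.05,-0.2,0,0,0,0,-0.6],[4.05,-0.2,0.4,0,0,0,-0.6],[4.05,-0.2,1.0,0,0,0,-0.6],[4.05,-0.2,1.6,0,0,0,-0.6],[4.05,-0.2,2.2,0,0,0,-0.6],[4.05,-0.2,2.4,0,0,0,-0.6]]'
python3 go.py '[.576,.2475,.062]'
```

```text
clock: 18.4
position: [0.5783, 0.0461, 0.2015]
ee_rot: [0.719, 0.695, 0.0, -0.0]
ft_force: [0.4, 0.4, 0.0]
grip_width: 0.383
grasp_force: 39.9
clock: 19.65
position: [0.5744, 0.2441, 0.0786]
ee_rot: [0.72, 0.694, -0.002, -0.0]
ft_force: [-0.3, -0.2, 0.1]
grip_width: 0.38
grasp_force: 39.9
tilt [-0.0031 -0.0028] yaw y -2.08 dunits [0.07 0.03 0.33] az -0.036 q [-0.86  0.51  0.5   1.66 -0.27  1.04 -0.31] 0.38
```

```bash
python3 -m pendant '[[0.04,0.01,0.15,0,0,0,-0.6],[0.04,0.01,0.3,0,0,0,-0.6],[0.04,0.01,0.38,0,0,0,-0.6],[0.04,0.01,0.38,0,0,0,-0.2],[0.04,0.01,0.38,0,0,0,0.4],[0.04,0.01,0.38,0,0,0,0.4],[0.04,0.01,0.38,0,0,0,0.4],[0.04,0.01,-0.5,0,0,0,0.4],[0.04,0.01,-1.5,0,0,0,0.4],[0.04,0.01,-2.4,0,0,0,0.4]]'
python3 go.py '[.580,-.305,.2]'
```

```text
clock: 20.9
position: [0.576, 0.2492, 0.2032]
ee_rot: [0.719, 0.695, 0.0, 0.0]
ft_force: [0.2, -0.2, -0.1]
grip_width: 0.702
grasp_force: 0.0
tilt [0.0006 0.0005] yaw y -1.93 dunits [-11.07   0.45   0.06] az -0.016 q [-0.9   0.39  0.54  1.54 -0.21  1.27 -0.36] 0.702
```

```bash
python3 -m pendant '[[-0.7,0.04,0,0,0,0,0.4],[-1.6,0.08,0,0,0,0,0.4],[-2.6,0.13,0,0,0,0,0.4],[-3.6,0.18,0,0,0,0,0.4],[-4.7,0.23,0,0,0,0,0.4],[-5.8,0.28,0,0,0,0,0.4],[-6.9,0.34,0,0,0,0,0.4],[-7.9,0.38,0,0,0,0,0.4],[-8.7,0.41,0,0,0,0,0.4],[-9,0.42,0,0,0,0,0.4]]'
python3 look.py top4; python3 go.py '[.580,-.305,.061]'
```

```text
clock: 22.15
position: [0.5811, -0.2043, 0.2015]
ee_rot: [0.72, 0.694, -0.0, 0.0]
ft_force: [0.5, -0.3, 0.3]
grip_width: 0.703
grasp_force: 0.0
-0.093 exp [0.5728 0.1225] cap [0.5738 0.1222 0.1064] 0.10690447573458606 hue [ 27. 255. 221.] 118
-0.031 exp [0.5745 0.1845] cap [0.5749 0.1851 0.1056] 0.10686290481560545 hue [ 68. 208. 169.] 123
0.031 exp [0.5761 0.2465] cap [0.5751 0.2464 0.1051] 0.1067152858649168 hue [108. 220. 187.] 128
tilt [ 0.0001 -0.0012] yaw y -2.14 dunits [-2.    0.05  2.81] az -0.043 q [-0.3   0.4   0.73  1.58 -0.27  1.27  0.44] 0.698
```

```bash
python3 -m pendant '[[-0.7,0.02,0,0,0,0,0.4],[-1.6,0.04,0,0,0,0,0.4],[-2.03,0.05,0,0,0,0,0.4],[-2.03,0.05,0.4,0,0,0,0.4],[-2.03,0.05,0.9,0,0,0,0.4],[-2.03,0.05,1.4,0,0,0,0.4],[-2.03,0.05,1.9,0,0,0,0.4],[-2.03,0.05,2.4,0,0,0,0.4],[-2.03,0.05,2.4,0,0,0,0.4],[-2.03,0.05,2.4,0,0,0,0.4]]'
python3 go.py '[.580,-.305,.061]'
```

```text
clock: 23.45
position: [0.5816, -0.3015, 0.0816]
ee_rot: [0.718, 0.696, 0.0, 0.0]
ft_force: [-1.0, -0.4, 0.8]
grip_width: 0.698
grasp_force: 0.0
tilt [0.0004 0.0004] yaw y -1.84 dunits [-0.07 -0.03  0.41] az -0.005 q [-0.08  0.61  0.67  1.58 -0.41  1.1   0.67] 0.698
```

```bash
python3 -m pendant '[[-0.06,-0.02,0.2,0,0,0,0.4],[-0.06,-0.02,0.4,0,0,0,0.4],[-0.06,-0.02,0.4,0,0,0,0.4],[-0.06,-0.02,0.4,0,0,0,-0.6],[-0.06,-0.02,0.4,0,0,0,-0.6],[-0.06,-0.02,0.4,0,0,0,-0.6],[-0.06,-0.02,0.4,0,0,0,-0.6],[-0.06,-0.02,0.4,0,0,0,-0.6],[-0.06,-0.02,0.4,0,0,0,-0.6],[-0.06,-0.02,0.4,0,0,0,-0.6]]' 40
python3 go.py '[.578,.3085,.061]'
```

```text
clock: 24.7
position: [0.5801, -0.3059, 0.0616]
ee_rot: [0.719, 0.695, 0.0, 0.0]
ft_force: [-0.3, -0.2, 6.4]
grip_width: 0.387
grasp_force: 39.9
tilt [ 0.0006 -0.0001] yaw y -1.92 dunits [ 1.228e+01 -4.500e-01  1.000e-02] az -0.016 q [-0.06  0.63  0.66  1.59 -0.43  1.06  0.68] 0.387
```

```bash
python3 -m pendant '[[0,0,-0.5,0,0,0,-0.6],[0,0,-1.3,0,0,0,-0.6],[0,0,-2.1,0,0,0,-0.6],[0.1,0,-2.8,0,0,0,-0.6],[0.8,-0.03,-2.8,0,0,0,-0.6],[1.7,-0.06,-2.8,0,0,0,-0.6],[2.7,-0.1,-2.8,0,0,0,-0.6],[3.7,-0.14,-2.8,0,0,0,-0.6],[4.7,-0.18,-2.8,0,0,0,-0.6],[5.7,-0.21,-2.8,0,0,0,-0.6]]'
python3 -m pendant '[[0.9,-0.04,0,0,0,0,-0.6],[1.9,-0.07,0,0,0,0,-0.6],[2.9,-0.11,0,0,0,0,-0.6],[3.9,-0.14,0,0,0,0,-0.6],[4.8,-0.18,0,0,0,0,-0.6],[5.6,-0.21,0,0,0,0,-0.6],[6.2,-0.23,0,0,0,0,-0.6],[6.58,-0.24,0,0,0,0,-0.6],[6.58,-0.24,0,0,0,0,-0.6],[6.58,-0.24,0,0,0,0,-0.6]]'
python3 go.py '[.578,.3085,.062]'
```

```text
clock: 25.95
position: [0.5784, -0.0188, 0.2009]
ee_rot: [0.719, 0.695, -0.0, -0.0]
ft_force: [0.3, 0.1, -0.9]
grip_width: 0.385
grasp_force: 39.9
clock: 27.2
position: [0.5785, 0.3068, 0.2013]
ee_rot: [0.72, 0.694, -0.0, 0.0]
ft_force: [0.5, -0.6, -0.2]
grip_width: 0.38
grasp_force: 39.9
tilt [ 0.0002 -0.0008] yaw y -2.04 dunits [ 0.04 -0.01  2.79] az -0.03 q [-0.95  0.46  0.54  1.46 -0.24  1.29 -0.43] 0.38
```

```bash
python3 -m pendant '[[0.02,0,0.6,0,0,0,-0.6],[0.02,0,1.2,0,0,0,-0.6],[0.02,0,1.8,0,0,0,-0.6],[0.02,0,2.3,0,0,0,-0.6],[0.02,0,2.6,0,0,0,-0.6],[0.02,0,2.79,0,0,0,-0.6],[0.02,0,2.79,0,0,0,-0.6],[0.02,0,2.79,0,0,0,-0.2],[0.02,0,2.79,0,0,0,0.4],[0.02,0,2.79,0,0,0,0.4]]'
python3 -m pendant '[[0,0,0,0,0,0,0.4],[0,0,-0.5,0,0,0,0.4],[0,0,-1.4,0,0,0,0.4],[0,0,-2.4,0,0,0,0.4],[0,0,-3.4,0,0,0,0.4],[-1,-1,-3.4,0,0,0,0.4],[-2,-2,-3.4,0,0,0,0.4],[-3,-3,-3.4,0,0,0,0.4],[-4,-3.5,-3.4,0,0,0,0.4],[-4,-3.5,-3.4,0,0,0,0.4]]'
python3 look.py top5
python3 - <<'E'
from h import *
p,d=manip.camera("side"); cv2.imwrite("pics/side5.png",cv2.cvtColor(p,cv2.COLOR_RGB2BGR))
E
```

```text
clock: 28.45
position: [0.5781, 0.3098, 0.0621]
ee_rot: [0.719, 0.695, 0.0, -0.0]
ft_force: [-0.0, 0.1, -0.8]
grip_width: 0.699
grasp_force: 0.0
clock: 29.7
position: [0.3949, 0.1132, 0.2319]
ee_rot: [0.72, 0.694, 0.001, -0.001]
ft_force: [0.0, 0.8, 0.7]
grip_width: 0.7
grasp_force: 0.0
-0.093 exp [0.5728 0.1225] cap [0.5738 0.1222 0.1063] 0.10659149315641925 hue [ 27. 255. 219.] 118
-0.031 exp [0.5745 0.1845] cap [0.5748 0.1849 0.1058] 0.10662755095701376 hue [ 68. 209. 166.] 122
0.031 exp [0.5761 0.2465] cap [0.5751 0.2464 0.1049] 0.10682183152018515 hue [108. 220. 185.] 126
0.093 exp [0.5778 0.3085] cap [0.577  0.31   0.1045] 0.1064191889304239 hue [  2. 255. 212.] 129
```

View pics/top5.png

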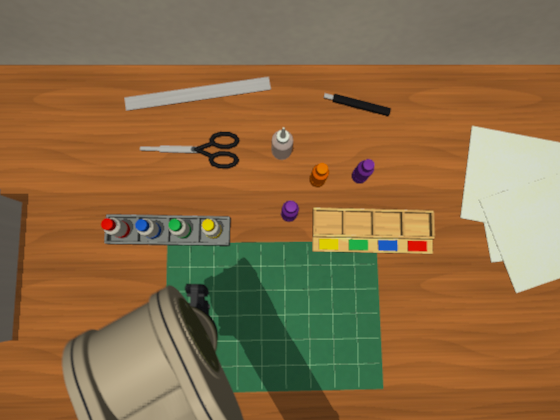

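View pics/side5.png

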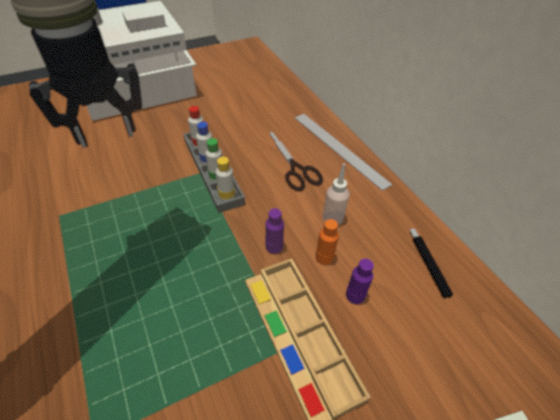

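Both views show all four bottles upright in the grey rack, reading red, blue, green, yellow from left to right. That is the wooden rack's order reversed, and the glue and scissors have not moved. The arm is clear, so I'm handing in.

```bash
python3 -c "
from workcell import manip
print(manip.hand_in())"
```

```text
the job is handed in; nothing more can be done
None
```

The four bottles stand upright in the grey rack in reversed order (red, blue, green, yellow from left to right), the glue and scissors are untouched, and the job was handed in at about 30 s of the 125 s allowed.

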